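Try the apparatus case, free its catch if caught, hold the lid open

ROBOT

A 6-joint arm with a two-finger parallel gripper is mounted at the origin on the work surface. World frame = base frame: x ahead of the robot, y to its left, z up, the work surface at z = 0. Lengths are in mm, angles in rad, forces in N, time in s.
With the tool pointing down it reaches from about 275 to 775 mm from the base axis. Payload 14.6 kg.
Tool frame: the origin (TCP) lies on the centre line of the jaws, within the pads' length; the fingertips stand 14 mm ahead of it and the grasp point (between the pads) lies 5 mm behind it (ctrl.tip_extent is the distance from the TCP to the fingertips, in mm); z points along the fingers, y is the direction in which the jaws open and shut (so a half turn about z gives the same grasp; the last joint's range is limited). The gripper opens to 85 mm and grips with 20 to 120 N. Pads are 22 mm wide; open, the fingers measure 114 mm over their backs; the gripper's body (76 mm by 85 mm) begins 54 mm behind the grasp point. The pads swing forward as they close: fully open they stand 13 mm farther back than shut.
Start: joints at [1.163, 0.263, -0.048, 1.259, 0, 1.415], TCP at [131.315, 508.315, 245.278] pointing down, gripper open.
Joint ranges: [-2.65, 2.65], [-0.89, 1.7], [-1.18, 1.37], [-2.13, 2.11], [-1.35, 1.29], [-3.14, 3.14]. Speed limits (rad/s): [1.89, 1.89, 2.57, 2.79, 3.14, 3.14].

INTERFACE

Orientations are given as a unit quaternion [w, x, y, z].
In Python, from bench import ctrl, get_image, spotter gives the robot as it stands. The module is installed in compiled form; this text tells all that it offers.
- The arm moves only by the tool step_arm, never from a script. Its argument "series" is a list of rows, each a list of 2 entries, a list of its own where there are three numbers: the shift along the tool's x, y, z in cm, then the turn about the tool's z in rad. A call has 1 to 8 rows; each row is the pose to reach, as a shift and turn from the pose commanded when the call began, along the tool's axes at that moment; what a row does not reach only later rows make up. A row lasts 1/10 s, in which the tool goes at most 50 mm and 8.59 degrees, less where a joint would pass 70% of its speed; a pose out of reach is approached as far as the arm can. A call with a gripper value outside its range is refused whole. "gripper" is the opening, from 0 (shut) to 1 (fully open), set as the call begins (left out, the last holds). The fingers move at their own pace and stop on an object; the grip force is fixed at half the most. Time passes only in rows, so rows that repeat a pose let the fingers close. It gives the time, the measured TCP pose, the force and the opening at its end, in the units of the state.
- ctrl.read_state(): the state, without advancing time (a new reading comes with each control period).
- get_image(name): name is "side" or "top"; returns a dict with "img" (480x640x3 uint8, red, green, blue), "fx", "fy", "cx", "cy" (pixels), "xyz" and "rotation" of the camera in the world. Camera axes: x right, y up, looking along -z (the intrinsics and any distortion apply to the point x, -y, -z); pixel columns grow to the right and rows downward; lengths in mm; the calibration is good to about 2 mm. A picture is of the moment at which its call begins. There is no depth.
- ctrl.sign_off(): hands the job in, once; it reports no verdict.
Trained networks look in the newest picture that a camera, given by its name, has taken for a name from the list of things; names that differ only in an ending like _2 or _b are one class to them, and where a whole thing is asked for, a point or a joint stands for the part that bears it (a point fixed in the world has none). Each returns a list of dicts, best first, with "score" (0 to 1); they miss things now and then, are a little off and sometimes report something else, mostly with a low value. They report only what shows in the picture. A call takes as long as a camera call.
- spotter.look_for(camera, label): "point" ([row, column] in pixels, amid what is visible of it).
- spotter.cut_out(camera, label): "region" (480x640 bool, what is visible of it) and "point" ([row, column] in pixels, amid what is visible of it).
The state is a dict: "time_s": time; "q": joint angles; "qvel": joint speeds; "effort": joint torques, N m; "position": TCP position; "orientation": TCP orientation; "contact_force": force on the tool from outside, world axes, zero at the start; "ft_torque": the same for the moment, N m; "finger_gap": finger opening in mm.
Only numpy, scipy, OpenCV 4.12 (cv2) and the standard library are available. Lean on these libraries where they do the work, as an engineer would, in place of code of your own. Each camera call takes 0.05 s, during which the arm holds its last target.

TASK

Please open the blue apparatus case for me, its lid drops shut by itself: try the lid by its black handle first, without forcing it, and only if it is caught slide the orange catch on the front all the way to its open end (towards the handle); if the lid comes up freely, leave the catch as it is. Swing the lid up to about 60 degrees and finish while still holding it there so that I can take out the masses, and leave the other things on the bench where they are.

Things in the scene. Friction and masses are not known exactly. Their poses are not given: they have to be found in the camera images.
- case: Blue hard-shell apparatus case with aluminium edges, 220 deep x 340 wide x 105 mm high shut (plus handle), foam tray of brass masses inside; stands fast on the bench. Origin: centre of underside, on the bench; x points from its front to its hinge side, y to its left end seen from the front, z up. Front face at x = -110 mm, on the robot's side. Place and yaw differ each time.
- lid: The lid, 220 x 340 x 25 mm, about 0.4 to 0.8 kg. Origin in the middle of the hinge axis (case x +110, z +80 mm); shut, its axes are the case's and it spans x -220 to 0, z 0 to 25 mm. It turns about y. Let go at any angle it falls shut.
- lid_angle (a joint): Opening angle of the lid in rad: 0 shut, grows as the front edge rises; a stop in the hinge ends it at 1.4 (80 degrees). If caught, it still has about 4 mm of play at the front edge (0.02 rad) before it comes up hard against the catch; if free it keeps rising with 2 to 5 N at the handle.
- handle (a point): Middle of the black bow handle on the lid: a round bar of 10 mm diameter, straight for 80 mm along the lid's y, 31 mm of free space under it. In the lid's frame it lies at x -170 mm, y 0, z +61 mm (shut: 141 mm above the bench, 50 mm behind the front face).
- slide: Orange thumb piece of the slide catch, on the case's front near its right end: 14 mm wide (y) x 22 mm high, standing out 20 mm from a thin steel plate. Origin: its centre, 12 mm in front of the front face, 48 mm above the bench; axes as the case's. It slides only along the case's y, stays where put, needs about 3 N. It carries a tongue inside the case that goes over a keeper on the lid.
- slide_travel (a joint): How far the thumb piece has been slid towards the handle (+y of the case), m: 0 locked end (thumb piece at case y = -115 mm), 0.020 open end (y = -95 mm), at a stop. It may have been left anywhere short of that; whether the hidden tongue still catches the lid there cannot be seen, only felt by trying the lid. At the open end it never catches.
- calculator: Bystander: dark calculator, 155 x 78 x 12 mm, lying in front of the case. Origin: centre of underside.
- cup: Bystander: clear plastic cup, mouth down, 95 mm high, 70 mm across at the rim on the bench, to the right of the case. Origin: centre of its foot on the bench.
- boss_head: Bystander: grey cast boss head with two thumbscrews, about 70 x 55 x 24 mm, by the left end of the case. Origin: underside.
- mass_hanger: Bystander: brass slotted masses on a hanger, 38 mm diameter, 100 mm tall, by the left end of the case. Origin: centre of underside.
- pencil_case: Bystander: black round pencil case, 60 mm diameter, 200 mm long along its y, left side of the bench. Origin: underside.
- tape_roll: Bystander: white roll of tape, 90 mm diameter, 22 mm high, left side of the bench. Origin: underside.
- book_lower: Bystander: lower of two textbooks, 170 x 240 x 22 mm, right side of the bench. Origin: underside.
- book_upper: Bystander: textbook on top of the other, 150 x 210 x 18 mm. Origin: underside.

How it is judged (in metres and radians):
On the way, in this order (a step that is already met when the one before it is completed fails the run):
1. the lid is tried (pulled up at least through its play) while the catch is still as it was found (value of joint lid_angle above 0.011 rad and distance of slide from where it was at the start of the episode below 0.002 m), for 0.04 s.
2. the lid is swung up to 50 degrees or more, the catch slid fully open if it was caught and left alone if not (value of joint lid_angle above 0.87 rad and (distance of slide from where it was at the start of the episode below 0.003 m or (value of joint slide_travel above 0.0175 m and distance of slide from where it was at the start of the episode above 0.0085 m))), for 0.1 s.
At the end, for the whole second after the job is handed in: The lid stands still between 50 and 72 degrees open (about 60), held up by the gripper or arm (contact above 1 N) and by nothing else; the catch is either where it was found (within 3 mm, if the lid was free) or, if the lid was caught, slid to within 2.5 mm of its open end (all of step 2 and value of joint lid_angle below 1.25 rad and velocity of joint lid_angle between -0.1 and 0.1 rad/s and contact force between any of the fingers, the arm and lid above 1 N and contact force between each of calculator, cup, boss_head, mass_hanger, pencil_case, tape_roll, book_lower, book_upper and lid below 0.3 N); the arm keeps its last pose, push and grip.
It fails at once if the lid is forced against the catch (over 60 N) (contact force between lid and slide above 60 N).
It fails at once if a bystander is shifted more than 30 mm or tipped (distance of any of calculator, cup, boss_head, mass_hanger, pencil_case, tape_roll, book_lower, book_upper from where it was at the start of the episode above 0.03 m or angle between any of cup, mass_hanger's own z axis and vertical above 0.5 rad).
It also fails if it takes over 62 s, if anything falls off the work surface, if the arm or the gripper's body presses on something with over 40 N, if the wrist force passes 120 N, or if a joint passes its speed limit or range.

## Working session

There is one attempt and no reset: what is moved stays moved. The work goes in short steps, Python scripts to look and compute and a tool call to move; the robot and the scene stay as the last step left them, time stands still between calls to the robot, and variables do not carry over. Pictures are saved under pics/ and viewed, and the job is handed in when it is done.

Besides the shell and the picture viewer there is one more tool, called after ">>>" by a JSON object that holds its "op" and its "data", one argument or row to a line. step_arm: Moves the arm, as the interface text tells. Its arguments: {"type":"object","properties":{"series":{"type":"array"},"gripper":{"type":"number"}},"required":["series"]}

```bash
mkdir -p pics; python3 - <<'E'
from bench import ctrl,get_image,spotter
import cv2
s=ctrl.read_state(); print({k:s[k] for k in ('time_s','position','orientation','contact_force','finger_gap')})
for n in('side','top'):
    d=get_image(n); print(n,{k:d[k] for k in d if k!='img'}); cv2.imwrite(f'pics/{n}0.png',d['img'][:,:,::-1])
    for l in ('handle','slide','lid','case'):
        print(n,l,[(r['point'],round(r['score'],2)) for r in spotter.look_for(n,l)[:2]])
E
```

```text
{'time_s': 0.0, 'position': array([131.21076521, 508.05602032, 244.81537003]), 'orientation': array([-1.64391366e-04,  1.26068681e-01,  9.92021363e-01, -5.25367425e-04]), 'contact_force': array([-0.41911138,  0.03188963,  0.91992937]), 'finger_gap': 85.62128590348615}
side {'fx': 477.0687640176228, 'fy': 477.0687640176228, 'cx': 316.92741587858245, 'cy': 237.91803616994878, 'xyz': array([414.57862184, 827.09286245, 908.28816877]), 'rotation': array([-0.07679026, -0.02799233,  0.40395576,  0.91111988])}
side handle [([294.4, 283.8], 0.68)]
side slide [([268.5, 341.6], 0.44)]
side lid [([296.2, 286.9], 0.56), ([154.1, 329.6], 0.25)]
side case [([306.7, 284.9], 0.92)]
top {'fx': 519.5579030881387, 'fy': 519.5579030881387, 'cx': 314.8788070106937, 'cy': 241.75132739593369, 'xyz': array([ 396.29446088,  -40.96192979, 1466.50442287]), 'rotation': array([ 0.70665992,  0.04742666, -0.04890086, -0.70426641])}
top handle [([238.8, 258.4], 0.83), ([274.8, 483.2], 0.57)]
top slide [([243.3, 496.1], 0.6), ([280.2, 299.9], 0.56)]
top lid [([242.1, 254.4], 0.64), ([242.2, 256.3], 0.36)]
top case [([242.3, 256.5], 0.85)]
```

View pics/side0.png

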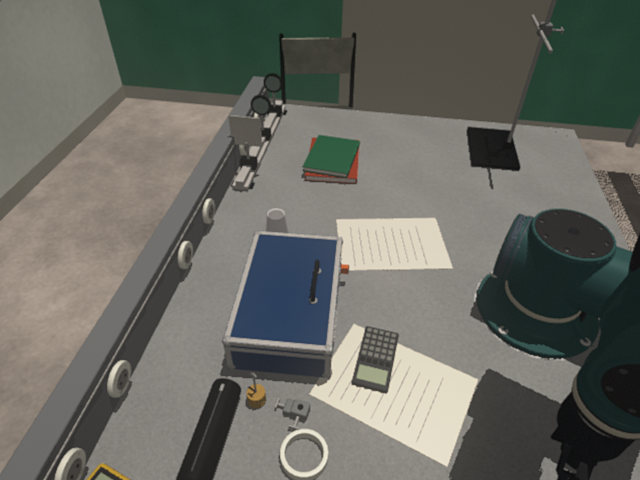

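View pics/top0.png

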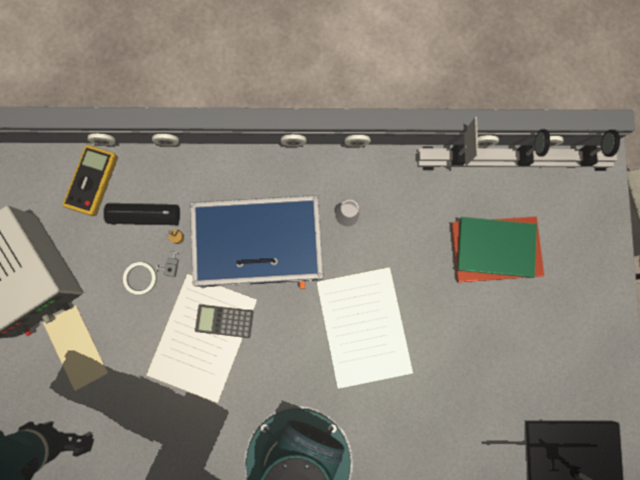

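The side and top views show the case with its front toward the robot. In the top view the handle is near (262,257) and the orange slide near (285,303), as (row, col).

```bash
cat > h.py <<'E'
from bench import ctrl,get_image,spotter
import cv2,numpy as np
from scipy.spatial.transform import Rotation as R
from scipy.optimize import least_squares
def rot(q): return R.from_quat([q[1],q[2],q[3],q[0]]).as_matrix()
def proj(d,P):
    P=np.atleast_2d(P); c=(P-d['xyz'])@rot(d['rotation'])
    return np.c_[d['cx']+d['fx']*c[:,0]/-c[:,2], d['cy']+d['fy']*-c[:,1]/-c[:,2]]
def back(d,u,v,z):
    r=rot(d['rotation'])@np.array([(u-d['cx'])/d['fx'],-(v-d['cy'])/d['fy'],-1]); return d['xyz']+r*(z-d['xyz'][2])/r[2]
E
python3 - <<'E'
from h import *
for n,(a,b,c,e) in {'side':(220,380,220,370),'top':(190,295,185,330)}.items():
    d=get_image(n); im=d['img'][:,:,::-1].copy(); k=5 if n=='top' else 4
    np.savez(f'{n}.npz',**d)
    cv2.imwrite(f'pics/{n}c.png',cv2.resize(im[a:b,c:e],None,fx=k,fy=k,interpolation=cv2.INTER_CUBIC))
    hsv=cv2.cvtColor(im,cv2.COLOR_BGR2HSV)
    o=cv2.inRange(hsv,(3,150,100),(18,255,255)); o[:a]=0;o[b:]=0;o[:,:c]=0;o[:,e:]=0
    ys,xs=np.nonzero(o); print(n,'orange',xs.mean(),ys.mean(),len(xs),xs.min(),xs.max(),ys.min(),ys.max())
    print(back(d,xs.mean(),ys.mean(),50))
    p=spotter.look_for(n,'handle')[0]['point']; print('handle',back(d,p[1],p[0],141))
    if n=='top':
        for u,v in ((192,204),(318,198),(322,278),(194,285)): print(back(d,u,v,105).round())
E
```

```text
side orange 344.1111111111111 266.44444444444446 27 341 347 265 268
[474.31593126 -14.13735943  50.        ]
handle [580.38395684 177.76379653 141.        ]
top orange 301.9 284.4 30 300 304 281 287
[473.35837658  -8.66855453  50.        ]
handle [584.47018   114.7101059 141.       ]
[684. 285. 105.]
[701. -51. 105.]
[487. -62. 105.]
[468. 272. 105.]
```

View pics/sidec.png

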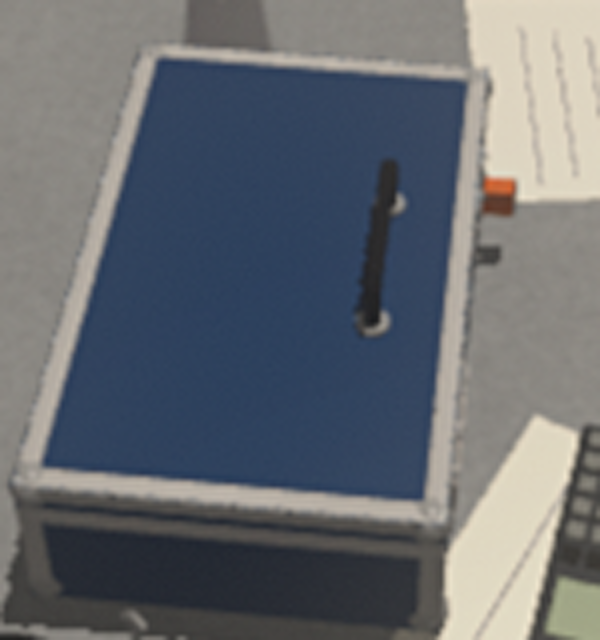

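View pics/topc.png

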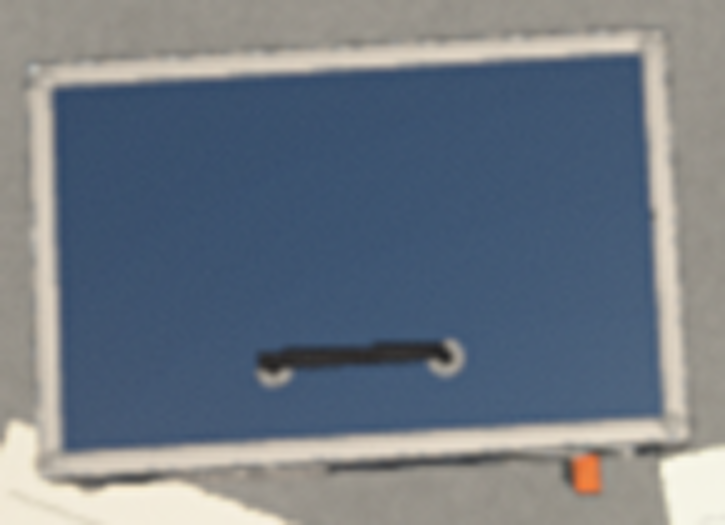

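```bash
python3 - <<'E'
from h import *
T=dict(np.load('top.npz'));S=dict(np.load('side.npz'))
C=np.array([[110,170,105],[110,-170,105],[-110,-170,105],[-110,170,105]],float)
t=np.array([[191,204],[317,196.6],[322.6,278],[193.4,284.4]])
s=np.array([[223.8,341.2],[256.2,232],[342,237.5],[331.2,350.5]])
H=np.array([[-60,0,141]]); ht=np.array([[(258+445)/10+185,(357+350)/10+190]])
hs=np.array([[(388+370)/8+220,(165+325)/8+220]])
def w(p,X):
    c,n=np.cos(p[2]),np.sin(p[2]); return np.c_[p[0]+c*X[:,0]-n*X[:,1],p[1]+n*X[:,0]+c*X[:,1],X[:,2]]
def f(p): return np.r_[proj(T,w(p,C))-t,proj(S,w(p,C))-s,proj(T,w(p,H))-ht,proj(S,w(p,H))-hs].ravel()
r=least_squares(f,[585,110,0.05]);print(r.x); print(r.fun.reshape(-1,2).round(1))
p=r.x; np.save('case.npy',p)
print('handle',w(p,H)); 
for n,d,u,v in(('s',S,343.6,268.9),('t',T,302,284.8)):
    g=lambda a:(proj(d,w(p,np.array([[a[0],a[1],48 if n=='s' else 52]])))-[u,v]).ravel()
    print('slide case xy',n,least_squares(g,[-122,-110]).x)
    for y in(-115,-105,-95): print(proj(d,w(p,np.array([[-122,y,48.]]))))
E
```

```text
[5.86681547e+02 1.15118904e+02 6.05792060e-02]
[[-1.4 -0.9]
 [-0.3 -0.6]
 [-1.1  0. ]
 [-1.7  1.1]
 [-0.9  0. ]
 [-0.2 -1.4]
 [ 0.4 -0.3]
 [ 0.4  0.9]
 [-1.   0.7]
 [ 0.9 -6.5]]
handle [[526.79160824 111.48637442 141.        ]]
slide case xy s [-119.21094595 -115.4500436 ]
[[344.70068821 269.11928152]]
[[344.4613303  271.99505939]]
[[344.21898206 274.90676469]]
slide case xy t [-121.81974431 -116.95122799]
[[301.32106008 284.98623719]]
[[297.65551089 285.19658536]]
[[293.98943986 285.40696347]]
```

```bash
cat >> h.py <<'E'
def w(p,X):
    X=np.atleast_2d(np.array(X,float)); c,n=np.cos(p[2]),np.sin(p[2]); return np.c_[p[0]+c*X[:,0]-n*X[:,1],p[1]+n*X[:,0]+c*X[:,1],X[:,2]]
def togo(target,yawy=None):
    "world target of TCP -> shift cm in tool axes, turn so tool y points along world angle yawy (mod pi)"
    s=ctrl.read_state(); M=rot(s['orientation']); d=M.T@(np.array(target)-s['position'])/10
    out=[d.round(2)]
    if yawy is not None:
        v=M.T@[np.cos(yawy),np.sin(yawy),0]; a=np.arctan2(-v[0],v[1]); a=(a+np.pi/2)%np.pi-np.pi/2; out.append(round(a,3))
    return out
E
python3 - <<'E'
from h import *
T=dict(np.load('top.npz'));S=dict(np.load('side.npz'))
C=np.array([[110,170,105],[110,-170,105],[-110,-170,105],[-110,170,105]],float)
t=np.array([[191,204],[317,196.6],[322.6,278],[193.4,284.4]])
s=np.array([[223.8,341.2],[256.2,232],[342,237.5],[331.2,350.5]])
H=[-60,0,141]; ht=[[255.3,260.7]]; hs=[[313.75,278.75]]
f=lambda p: np.r_[proj(T,w(p,C))-t,proj(S,w(p,C))-s,proj(T,w(p,H))-ht,proj(S,w(p,H))-hs].ravel()
r=least_squares(f,[585,110,0.05]);p=r.x;print(p,r.fun.reshape(-1,2).round(1)); np.save('case.npy',p)
h=w(p,H)[0]; print('handle',h); print(togo([h[0],h[1],220],p[2]))
E
```

```text
[5.87066829e+02 1.14559305e+02 6.14356526e-02] [[-1.2 -1. ]
 [-0.2 -0.8]
 [-0.8 -0.2]
 [-1.5  1. ]
 [-1.  -0.2]
 [-0.3 -1.6]
 [ 0.2 -0.5]
 [ 0.3  0.6]
 [-0.7  0.6]
 [ 1.8 -4.2]]
handle [527.18002377 110.87548381 141.        ]
[array([-48.27, -28.58,   2.53]), np.float64(1.257)]
```

>>> {"op": "step_arm", "data": {
  "series": [
    [[-24, -14.3, 1.2], 0.63],
    [[-24, -14.3, 1.2], 0.63],
    [[-24, -14.3, 1.2], 0.63],
    [[-24, -14.3, 1.2], 0.63],
    [[-24, -14.3, 1.2], 0.63],
    [[-24, -14.3, 1.2], 0.63],
    [[-24, -14.3, 1.2], 0.63],
    [[-24, -14.3, 1.2], 0.63]
  ],
  "gripper": 1
}}

```text
time_s: 1.5
position: [328.1, 309.6, 233.3]
orientation: [-0.0, 0.428, 0.904, 0.0]
contact_force: [-0.2, 0.4, 0.3]
finger_gap: 85.8
```

```bash
python3 -c "
from h import *
s=ctrl.read_state();print(s['position'],s['q'],togo([527.2,111,220],0.0614))"
```

```text
[328.11609264 309.57589027 233.30821502] [ 5.75226861e-01  1.41340796e-01 -2.41828016e-01  1.18770799e+00
  1.91877300e-04  1.45960152e+00] [array([-27.98,   2.81,   1.33]), np.float64(0.625)]
```

>>> {"op": "step_arm", "data": {
  "series": [
    [[-28, 2.8, 1.3], 0.625],
    [[-28, 2.8, 1.3], 0.625],
    [[-28, 2.8, 1.3], 0.625],
    [[-28, 2.8, 1.3], 0.625],
    [[-28, 2.8, 1.3], 0.625],
    [[-28, 2.8, 1.3], 0.625],
    [[-28, 2.8, 1.3], 0.625],
    [[-28, 2.8, 1.3], 0.625]
  ]
}}

```text
time_s: 2.3
position: [527.1, 112.2, 220.0]
orientation: [-0.0, 0.684, 0.729, -0.0]
contact_force: [-0.1, -0.4, -0.2]
finger_gap: 85.4
```

```bash
python3 -c "
from h import *
s=ctrl.read_state();print(s['position'],s['q'],togo([527.2,111,136],0.0614))
for n in('side','top'):
    d=get_image(n); cv2.imwrite(f'pics/{n}1.png',cv2.resize(d['img'][180:380,180:400,::-1],None,fx=3,fy=3))
"
```

```text
[527.09280137 112.17670687 219.99864215] [ 5.82971894e-02  2.96163263e-01 -6.98846936e-02  1.20555979e+00
  2.78137976e-04  1.56563799e+00] [array([-0.12,  0.01,  8.4 ]), np.float64(0.002)]
```

View pics/side1.png

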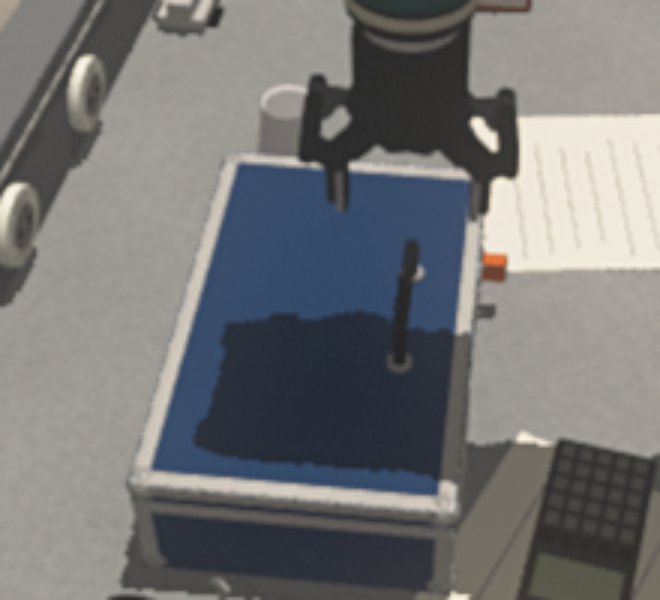

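View pics/top1.png

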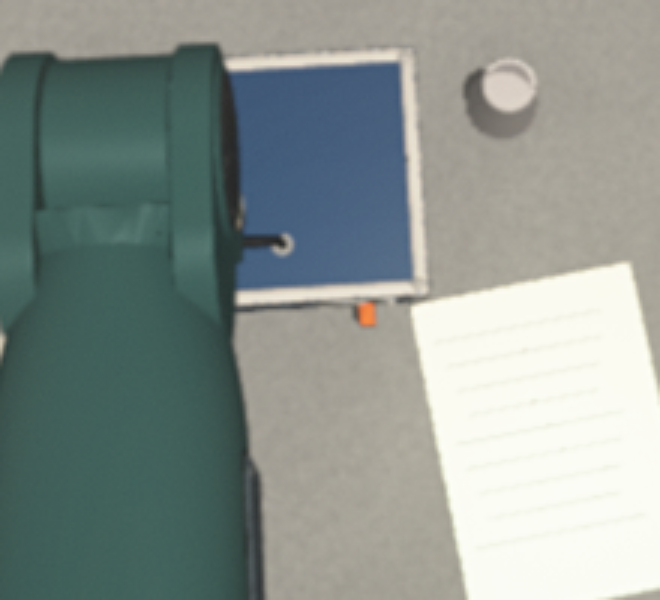

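The fingers stand astride the bar: side-crop tips at columns 340 and 478, with the bar at column 405. I'll lower the gripper and close it.

>>> {"op": "step_arm", "data": {
  "series": [
    [[0, 0, 3], 0],
    [[0, 0, 5], 0],
    [[0, 0, 7], 0],
    [[0, 0, 8], 0],
    [[0, 0, 8.4], 0],
    [[0, 0, 8.4], 0]
  ]
}}

```text
time_s: 3.0
position: [527.2, 111.8, 136.6]
orientation: [0.0, 0.684, 0.729, 0.0]
contact_force: [-0.2, 0.7, 0.5]
finger_gap: 85.6
```

>>> {"op": "step_arm", "data": {
  "series": [
    [[0, 0, 0], 0],
    [[0, 0, 0], 0],
    [[0, 0, 0], 0],
    [[0, 0, 0], 0],
    [[0, 0, 0], 0],
    [[0, 0, 0], 0],
    [[0, 0, 0], 0],
    [[0, 0, 0], 0]
  ],
  "gripper": 0
}}

```text
time_s: 3.8
position: [528.5, 111.3, 136.6]
orientation: [0.001, 0.685, 0.729, 0.001]
contact_force: [5.4, 0.7, -0.5]
finger_gap: 8.0
```

>>> {"op": "step_arm", "data": {
  "series": [
    [[0, 0, -0.1], 0],
    [[0, 0, -0.2], 0],
    [[0, 0, -0.3], 0],
    [[0, 0, -0.3], 0]
  ]
}}

```text
time_s: 4.2
position: [529.4, 111.4, 139.5]
orientation: [0.001, 0.685, 0.729, 0.001]
contact_force: [13.1, 2.3, -10.6]
finger_gap: 7.6
```

>>> {"op": "step_arm", "data": {
  "series": [
    [[0, 0, -0.05], 0],
    [[0, 0, -0.1], 0],
    [[0, 0, -0.1], 0],
    [[0, 0, -0.1], 0]
  ]
}}

```text
time_s: 4.6
position: [529.6, 111.4, 140.1]
orientation: [0.001, 0.685, 0.729, 0.001]
contact_force: [16.5, 2.3, -15.0]
finger_gap: 7.7
```

>>> {"op": "step_arm", "data": {
  "series": [
    [[0, 0.1, 0], 0],
    [[0, 0.2, 0], 0],
    [[0, 0.3, 0], 0],
    [[0, 0.3, 0], 0],
    [[0, 0.3, 0], 0]
  ]
}}

```text
time_s: 5.1
position: [529.7, 111.4, 140.0]
orientation: [-0.0, 0.684, 0.729, -0.0]
contact_force: [-3.3, -0.7, -5.2]
finger_gap: 7.8
```

>>> {"op": "step_arm", "data": {
  "series": [
    [[0, 0.05, -0.1], 0],
    [[0, 0.1, -0.2], 0],
    [[0, 0.1, -0.2], 0],
    [[0, 0.1, -0.2], 0]
  ]
}}

```text
time_s: 5.5
position: [529.9, 111.4, 140.6]
orientation: [-0.001, 0.684, 0.729, -0.002]
contact_force: [-1.8, -1.2, -25.7]
finger_gap: 7.6
```

The lid is caught. The TCP rose about 4 mm, then stopped hard at 26 N. I'll lower it, let go and clear the handle.

>>> {"op": "step_arm", "data": {
  "series": [
    [[0, -0.1, 0.2], 0],
    [[0, -0.15, 0.45], 0],
    [[0, -0.15, 0.55], 0],
    [[0, -0.15, 0.55], 0]
  ]
}}

```text
time_s: 5.9
position: [528.7, 111.4, 136.9]
orientation: [-0.0, 0.684, 0.729, -0.001]
contact_force: [-10.6, -1.4, -1.6]
finger_gap: 7.6
```

>>> {"op": "step_arm", "data": {
  "series": [
    [[0, 0, 0], 0],
    [[0, 0, 0], 0],
    [[0, 0, 0], 0],
    [[0, 0, 0], 0],
    [[0, 0, 0], 0],
    [[0, 0, 0], 0]
  ],
  "gripper": 1
}}

```text
time_s: 6.5
position: [530.0, 111.5, 136.9]
orientation: [0.0, 0.684, 0.729, 0.0]
contact_force: [0.1, 1.2, 0.7]
finger_gap: 85.3
```

>>> {"op": "step_arm", "data": {
  "series": [
    [[0, 0, -3], 0],
    [[0, 0, -7], 0],
    [[0, 0, -10], 0],
    [[0, 0, -10], 0]
  ]
}}

```text
time_s: 6.9
position: [531.3, 111.6, 240.5]
orientation: [0.002, 0.684, 0.729, 0.002]
contact_force: [0.1, -0.9, 0.2]
finger_gap: 85.6
```

```bash
python3 - <<'E'
from h import *
p=np.load('case.npy')
p[:2]+= [2,0]
d=get_image('side');cv2.imwrite('pics/side2.png',cv2.resize(d['img'][180:380,180:400,::-1],None,fx=3,fy=3))
s=ctrl.read_state();print(s['position'],s['q'][5],s['finger_gap'],s['contact_force'])
g=w(p,[-131,-150,0])[0];print(g, togo([g[0],g[1],230],p[2]+np.pi/2))
E
```

```text
[530.7407304  111.53149293 238.29978152] 1.5646116497813722 85.61722608502342 [-0.61734977  0.30546475 -0.77901728]
[467.52352268 -43.20071771   0.        ] [array([-15.04,  -7.29,   0.81]), np.float64(-1.569)]
```

>>> {"op": "step_arm", "data": {
  "series": [
    [[-5, -2.5, 0.8], -0.15],
    [[-10, -5, 0.8], -0.3],
    [[-15, -7.3, 0.8], -0.45],
    [[-15, -7.3, 0.8], -0.6],
    [[-15, -7.3, 0.8], -0.75],
    [[-15, -7.3, 0.8], -0.9],
    [[-15, -7.3, 0.8], -1.05],
    [[-15, -7.3, 0.8], -1.05]
  ],
  "gripper": 0
}}

```text
time_s: 7.75
position: [466.0, -42.8, 227.7]
orientation: [-0.001, 0.224, 0.975, 0.0]
contact_force: [-0.1, -0.6, -0.2]
finger_gap: -0.0
```

>>> {"op": "step_arm", "data": {
  "series": [
    [[0, 0, 0], -0.15],
    [[0, 0, 0], -0.3],
    [[0, 0, 0], -0.45],
    [[0, 0, 0], -0.519],
    [[0, 0, 0], -0.519],
    [[0, 0, 0], -0.519]
  ]
}}

```text
time_s: 8.35
position: [466.1, -42.7, 228.1]
orientation: [-0.001, -0.029, 1.0, 0.0]
contact_force: [0.1, 0.0, -0.6]
finger_gap: 0.3
```

```bash
python3 - <<'E'
from h import *
p=np.load('case.npy')
p[:2]+= [2,0]
for n in('side','top'):
    d=get_image(n);cv2.imwrite(f'pics/{n}3.png',cv2.resize(d['img'][180:380,180:400,::-1],None,fx=3,fy=3))
s=ctrl.read_state();print(s['position'],s['q'],s['finger_gap'],s['contact_force'])
g=w(p,[-131,-150,0])[0];print(g, togo([g[0],g[1],60],p[2]+np.pi/2))
E
```

```text
[466.28338144 -42.80422801 228.41908128] [-2.65830027e-01  1.72927174e-01 -2.15814314e-01  1.18263600e+00
 -1.21746303e-05 -3.25210935e-01] 0.14754775884653537 [ 0.23020499 -0.65793259 -0.22977155]
[467.52352268 -43.20071771   0.        ] [array([-0.13, -0.05, 16.84]), np.float64(-0.002)]
```

View pics/side3.png

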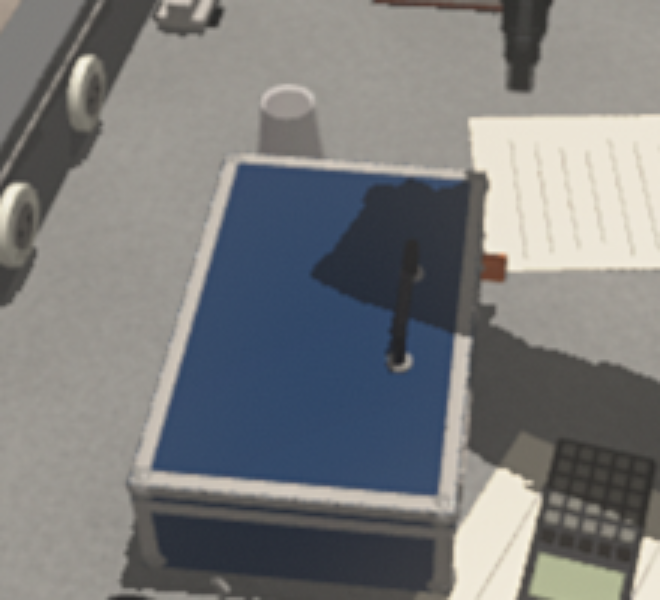

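View pics/top3.png

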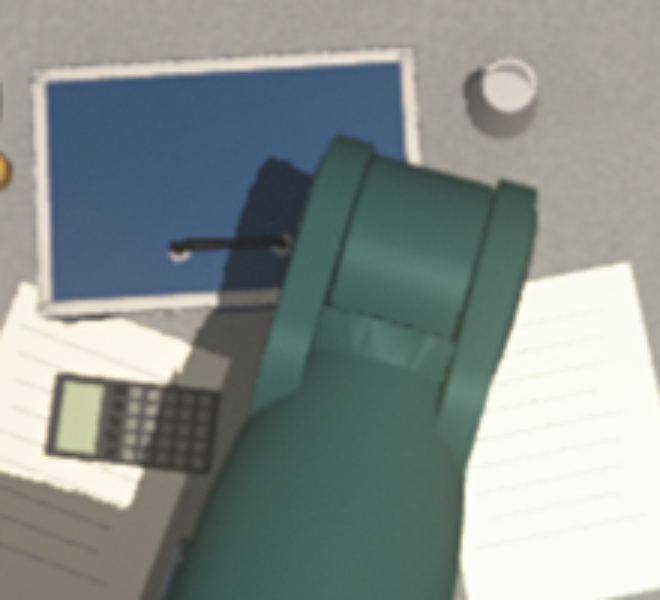

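The closed fingers are above and to the right of the slide, in front of the case. Now I'll lower the gripper.

>>> {"op": "step_arm", "data": {
  "series": [
    [[-0.1, 0, 4.5], 0],
    [[-0.1, 0, 8.5], 0],
    [[-0.1, 0, 11], 0],
    [[-0.1, 0, 13], 0],
    [[-0.1, 0, 14.5], 0],
    [[-0.1, 0, 16], 0],
    [[-0.1, 0, 16.8], 0],
    [[-0.1, 0, 16.8], 0]
  ]
}}

```text
time_s: 9.25
position: [466.9, -42.6, 60.0]
orientation: [-0.001, -0.03, 1.0, 0.0]
contact_force: [-0.3, 0.7, 0.6]
finger_gap: 0.3
```

```bash
python3 - <<'E'
from h import *
for n in('side','top'):
    d=get_image(n);cv2.imwrite(f'pics/{n}4.png',cv2.resize(d['img'][200:300,260:400,::-1],None,fx=5,fy=5,interpolation=cv2.INTER_CUBIC))
E
```

```text
(no output)
```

View pics/side4.png

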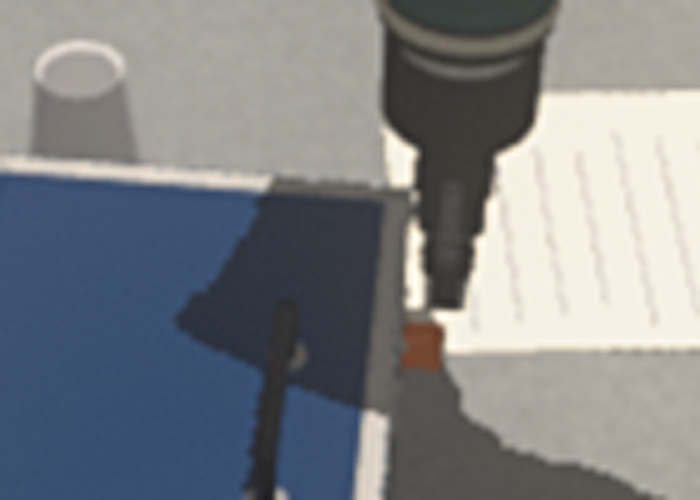

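The finger (columns 430–465) overlaps only the outer third of the thumb piece (403–443). I'll shift 4 mm toward the case, then approach.

>>> {"op": "step_arm", "data": {
  "series": [
    [[-0.4, 0, 0], 0],
    [[-0.4, 0.3, 0], 0],
    [[-0.4, 0.6, 0], 0],
    [[-0.4, 0.9, 0], 0],
    [[-0.4, 0.9, 0], 0]
  ]
}}

```text
time_s: 9.85
position: [470.8, -33.1, 60.9]
orientation: [0.0, -0.031, 1.0, 0.0]
contact_force: [0.4, 0.4, -0.6]
finger_gap: -0.0
```

>>> {"op": "step_arm", "data": {
  "series": [
    [[0, 0.2, 0], 0],
    [[0, 0.4, 0], 0],
    [[0, 0.6, 0], 0],
    [[0, 0.8, 0], 0],
    [[0, 0.8, 0], 0]
  ]
}}

```text
time_s: 10.35
position: [470.4, -25.5, 60.8]
orientation: [-0.0, -0.031, 1.0, -0.0]
contact_force: [0.3, -1.4, 0.4]
finger_gap: -0.5
```

>>> {"op": "step_arm", "data": {
  "series": [
    [[0, 0.2, 0], 0],
    [[0, 0.4, 0], 0],
    [[0, 0.6, 0], 0],
    [[0, 0.6, 0], 0]
  ]
}}

```text
time_s: 10.75
position: [470.0, -19.3, 60.8]
orientation: [-0.0, -0.031, 1.0, 0.0]
contact_force: [-1.1, -1.0, 1.3]
finger_gap: 0.4
```

>>> {"op": "step_arm", "data": {
  "series": [
    [[0, 0.2, 0], 0],
    [[0, 0.4, 0], 0],
    [[0, 0.6, 0], 0],
    [[0, 0.6, 0], 0]
  ]
}}

```text
time_s: 11.15
position: [469.6, -13.3, 60.8]
orientation: [-0.0, -0.031, 1.0, 0.0]
contact_force: [-0.9, -1.8, 0.1]
finger_gap: 0.0
```

>>> {"op": "step_arm", "data": {
  "series": [
    [[0, 0.2, 0], 0],
    [[0, 0.4, 0], 0],
    [[0, 0.4, 0], 0]
  ]
}}

```text
time_s: 11.45
position: [469.4, -9.3, 60.8]
orientation: [-0.0, -0.031, 1.0, 0.0]
contact_force: [-0.9, -0.3, 0.5]
finger_gap: -0.2
```

```bash
python3 - <<'E'
from h import *
for n in('side','top'):
    d=get_image(n);cv2.imwrite(f'pics/{n}5.png',cv2.resize(d['img'][200:300,260:400,::-1],None,fx=5,fy=5,interpolation=cv2.INTER_CUBIC))
E
```

```text
(no output)
```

View pics/side5.png

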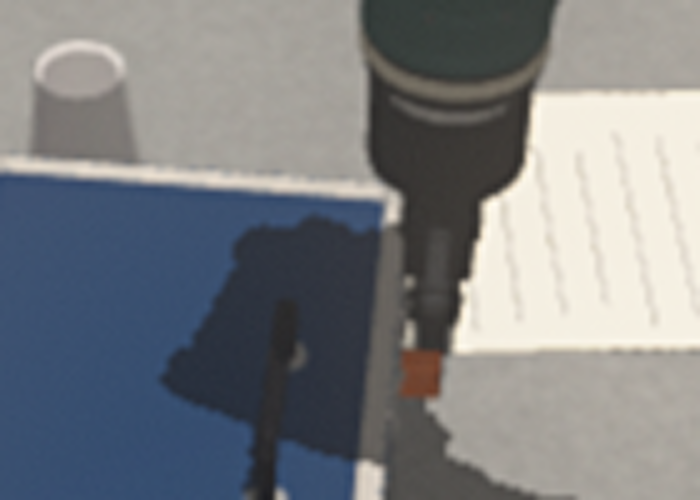

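The thumb piece has moved from row 345 to about row 373 in the crop, which is roughly 19 mm. I'll push on to the stop.

>>> {"op": "step_arm", "data": {
  "series": [
    [[0, 0.1, 0], 0],
    [[0, 0.2, 0], 0],
    [[0, 0.3, 0], 0],
    [[0, 0.3, 0], 0]
  ]
}}

```text
time_s: 11.95
position: [469.4, -8.2, 60.9]
orientation: [-0.0, -0.03, 1.0, -0.002]
contact_force: [-1.5, -17.4, -1.5]
finger_gap: 0.1
```

At the stop (17 N). I'll back off, rise and return to the handle.

>>> {"op": "step_arm", "data": {
  "series": [
    [[0, -0.8, 0], 0],
    [[0, -1.5, 0], 0],
    [[0, -1.5, -4], 0],
    [[0, -1.5, -8], 0],
    [[0, -1.5, -12], 0],
    [[0, -1.5, -16.5], 0],
    [[0, -1.5, -16.5], 0.0]
  ]
}}

```text
time_s: 12.65
position: [472.1, -22.1, 230.7]
orientation: [0.004, -0.031, 1.0, -0.001]
contact_force: [0.6, -0.3, -0.0]
finger_gap: -0.0
```

```bash
python3 - <<'E'
from h import *
d=get_image('side');cv2.imwrite('pics/side6.png',cv2.resize(d['img'][200:300,260:400,::-1],None,fx=5,fy=5,interpolation=cv2.INTER_CUBIC))
print(togo([528.8,112,225],0.0614))
E
```

```text
[array([-6.55, 13.02,  0.32]), np.float64(1.57)]
```

View pics/side6.png

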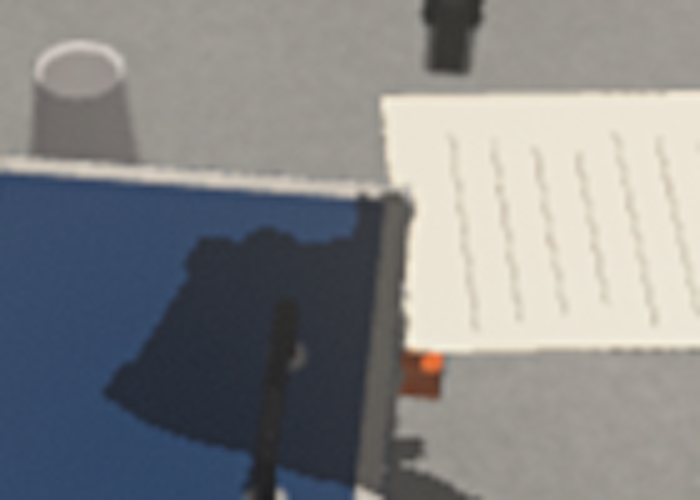

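The thumb piece stays at rows 352–397 in the crop, which is the open end. Now back over the handle.

>>> {"op": "step_arm", "data": {
  "series": [
    [[-3, 4, 0.3], 0.15],
    [[-5, 8, 0.3], 0.3],
    [[-6.6, 12, 0.3], 0.45],
    [[-6.6, 13, 0.3], 0.6],
    [[-6.6, 13, 0.3], 0.75],
    [[-6.6, 13, 0.3], 0.9],
    [[-6.6, 13, 0.3], 1.05],
    [[-6.6, 13, 0.3], 1.05]
  ],
  "gripper": 1
}}

```text
time_s: 13.5
position: [527.6, 112.2, 221.4]
orientation: [-0.001, 0.477, 0.879, -0.0]
contact_force: [-0.1, -0.2, 0.5]
finger_gap: 85.4
```

>>> {"op": "step_arm", "data": {
  "series": [
    [[0, 0, 0], 0.15],
    [[0, 0, 0], 0.3],
    [[0, 0, 0], 0.45],
    [[0, 0, 0], 0.52],
    [[0, 0, 0], 0.52],
    [[0, 0, 0], 0.52]
  ]
}}

```text
time_s: 14.1
position: [527.8, 112.1, 222.0]
orientation: [-0.001, 0.684, 0.729, -0.0]
contact_force: [-0.5, 0.3, -0.1]
finger_gap: 85.5
```

```bash
python3 - <<'E'
from h import *
print(togo([528.8,112,136],0.0614))
E
```

```text
[array([-0.02,  0.11,  8.6 ]), np.float64(0.003)]
```

>>> {"op": "step_arm", "data": {
  "series": [
    [[0, 0.1, 3], 0],
    [[0, 0.1, 5], 0],
    [[0, 0.1, 7], 0],
    [[0, 0.1, 8], 0],
    [[0, 0.1, 8.6], 0],
    [[0, 0.1, 8.6], 0]
  ]
}}

```text
time_s: 14.7
position: [529.0, 112.3, 136.5]
orientation: [-0.0, 0.685, 0.729, -0.0]
contact_force: [0.1, -0.3, 0.6]
finger_gap: 85.7
```

>>> {"op": "step_arm", "data": {
  "series": [
    [[0, 0, 0], 0],
    [[0, 0, 0], 0],
    [[0, 0, 0], 0],
    [[0, 0, 0], 0],
    [[0, 0, 0], 0],
    [[0, 0, 0], 0],
    [[0, 0, 0], 0],
    [[0, 0, 0], 0]
  ],
  "gripper": 0
}}

```text
time_s: 15.5
position: [528.5, 112.3, 137.0]
orientation: [-0.0, 0.685, 0.729, -0.0]
contact_force: [-5.2, -0.9, 7.2]
finger_gap: 7.9
```

```bash
python3 - <<'E'
import numpy as np
a0=np.arctan2(61,-170);r=np.hypot(61,170)
for d in range(0,64,3):
    a=a0-np.radians(d); print(d,((r*np.cos(a)+170)/10).round(2),(-(r*np.sin(a)-61)/10).round(2))
E
```

```text
0 0.0 -0.0
3 0.34 -0.88
6 0.73 -1.74
9 1.16 -2.58
12 1.64 -3.4
15 2.16 -4.19
18 2.72 -4.95
21 3.32 -5.69
24 3.95 -6.39
27 4.62 -7.05
30 5.33 -7.68
33 6.06 -8.27
36 6.83 -8.83
39 7.63 -9.34
42 8.45 -9.81
45 9.29 -10.23
48 10.16 -10.62
51 11.04 -10.95
54 11.94 -11.24
57 12.86 -11.48
60 13.78 -11.67
63 14.72 -11.82
```

>>> {"op": "step_arm", "data": {
  "series": [
    [[0, 0.15, -0.4], 0],
    [[0, 0.34, -0.9], 0],
    [[0, 0.5, -1.3], 0],
    [[0, 0.7, -1.7], 0],
    [[0, 0.7, -1.7], 0]
  ]
}}

```text
time_s: 16.0
position: [535.5, 112.7, 154.0]
orientation: [-0.001, 0.685, 0.729, -0.001]
contact_force: [-7.1, 0.2, -3.6]
finger_gap: 8.0
```

The lid rises freely at about 4 N. I'll continue along the arc.

>>> {"op": "step_arm", "data": {
  "series": [
    [[0, 0.45, -0.85], 0],
    [[0, 0.95, -1.7], 0],
    [[0, 1.45, -2.5], 0],
    [[0, 2.0, -3.25], 0],
    [[0, 2.6, -4.0], 0],
    [[0, 3.25, -4.7], 0],
    [[0, 3.25, -4.7], 0]
  ]
}}

```text
time_s: 16.7
position: [567.5, 114.8, 202.1]
orientation: [-0.001, 0.685, 0.729, -0.001]
contact_force: [-18.6, -1.4, 12.8]
finger_gap: 7.9
```

```bash
python3 - <<'E'
from h import *
d=get_image('side');cv2.imwrite('pics/side7.png',cv2.resize(d['img'][160:360,180:400,::-1],None,fx=3,fy=3))
E
```

```text
(no output)
```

View pics/side7.png

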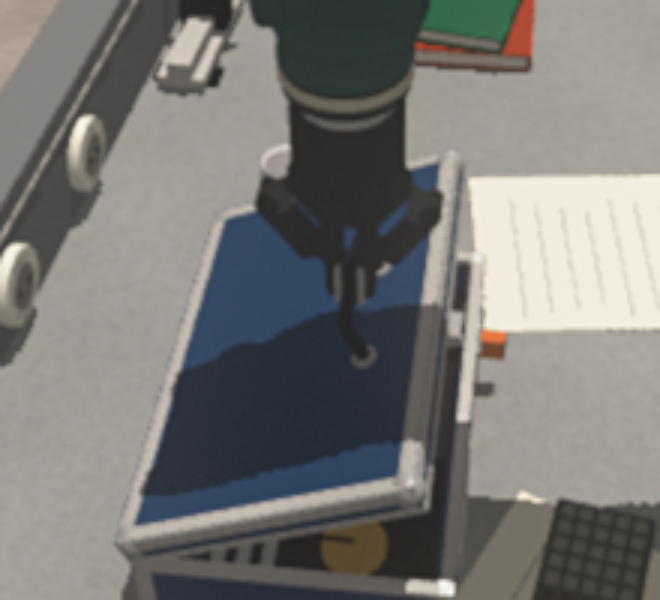

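The lid stands near 24° and the gripper is clear of it. The outward radial force means my commanded arc is about 2 mm too tight, so I'll correct for that as I go.

>>> {"op": "step_arm", "data": {
  "series": [
    [[0, -0.15, -0.15], 0],
    [[0, 0.3, -0.65], 0],
    [[0, 0.75, -1.05], 0],
    [[0, 1.2, -1.45], 0],
    [[0, 1.95, -2.05], 0],
    [[0, 2.7, -2.6], 0],
    [[0, 2.7, -2.6], 0]
  ]
}}

```text
time_s: 17.45
position: [596.2, 116.6, 227.9]
orientation: [0.0, 0.685, 0.729, 0.0]
contact_force: [-5.8, 1.3, 2.7]
finger_gap: 7.6
```

>>> {"op": "step_arm", "data": {
  "series": [
    [[0, 0.4, -0.28], 0],
    [[0, 0.8, -0.53], 0],
    [[0, 1.2, -0.77], 0],
    [[0, 1.6, -1.0], 0],
    [[0, 2.45, -1.45], 0],
    [[0, 3.3, -1.85], 0],
    [[0, 3.3, -1.85], 0]
  ]
}}

```text
time_s: 18.15
position: [629.0, 118.7, 246.3]
orientation: [0.0, 0.685, 0.729, 0.0]
contact_force: [-7.9, 1.9, 5.7]
finger_gap: 7.5
```

```bash
python3 - <<'E'
from h import *
d=get_image('side');cv2.imwrite('pics/side8.png',cv2.resize(d['img'][140:340,180:400,::-1],None,fx=3,fy=3))
E
```

```text
(no output)
```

View pics/side8.png

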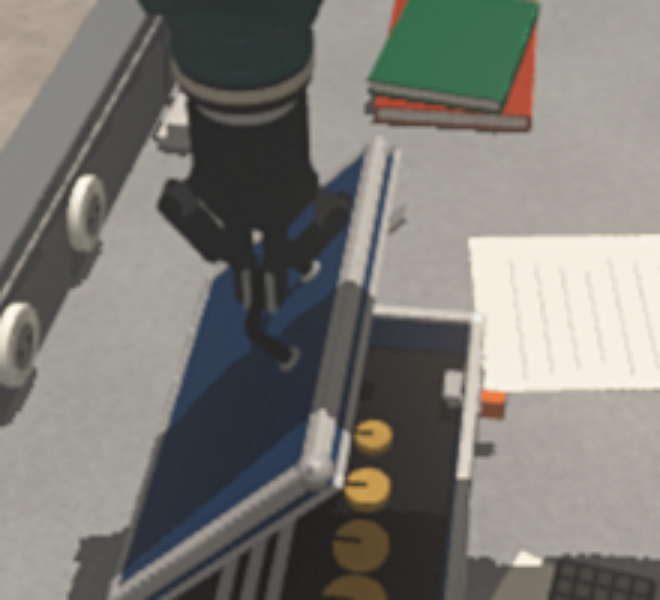

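The lid stands at about 48° with the gripper clear of its edge. A few more degrees.

>>> {"op": "step_arm", "data": {
  "series": [
    [[0, 0.45, -0.2], 0],
    [[0, 0.9, -0.38], 0],
    [[0, 1.35, -0.54], 0],
    [[0, 1.8, -0.68], 0],
    [[0, 1.8, -0.68], 0]
  ]
}}

```text
time_s: 18.7
position: [646.7, 119.8, 253.0]
orientation: [0.0, 0.685, 0.729, 0.001]
contact_force: [-5.7, 2.0, 5.2]
finger_gap: 7.6
```

>>> {"op": "step_arm", "data": {
  "series": [
    [[0, 0.3, -0.08], 0],
    [[0, 0.6, -0.16], 0],
    [[0, 0.9, -0.23], 0],
    [[0, 0.9, -0.23], 0],
    [[0, 0.9, -0.23], 0]
  ]
}}

```text
time_s: 19.2
position: [655.7, 120.4, 255.9]
orientation: [0.001, 0.685, 0.729, 0.001]
contact_force: [-5.2, 2.4, 8.9]
finger_gap: 7.7
```

```bash
python3 - <<'E'
from h import *
for n in('side','top'):
    d=get_image(n);cv2.imwrite(f'pics/{n}9.png',cv2.resize(d['img'][140:340,180:400,::-1],None,fx=3,fy=3))
s=ctrl.read_state();print(s['position'],s['contact_force'],s['q'],abs(s['qvel']).max())
E
```

```text
[655.66239064 120.37896899 255.87870871] [-4.27351345  2.44751124  9.56855067] [5.92968215e-02 5.17297961e-01 3.85463582e-01 1.43673007e+00
 4.10614533e-04 1.56793305e+00] 0.0016406169335538387
```

View pics/side9.png

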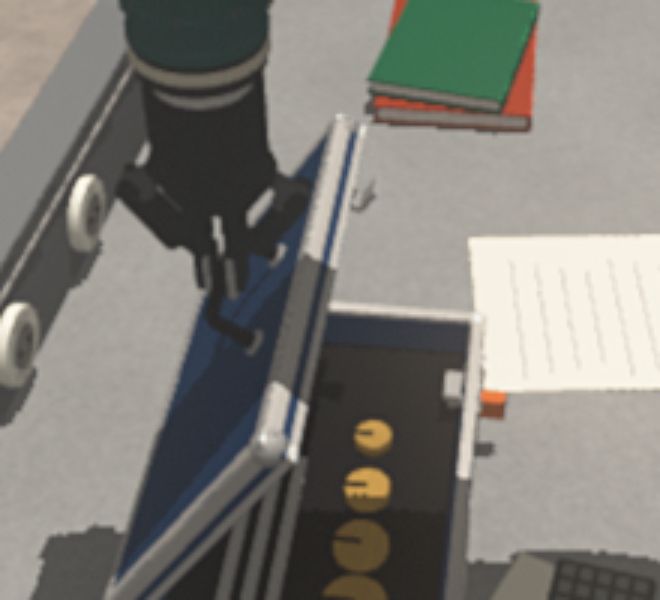

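View pics/top9.png

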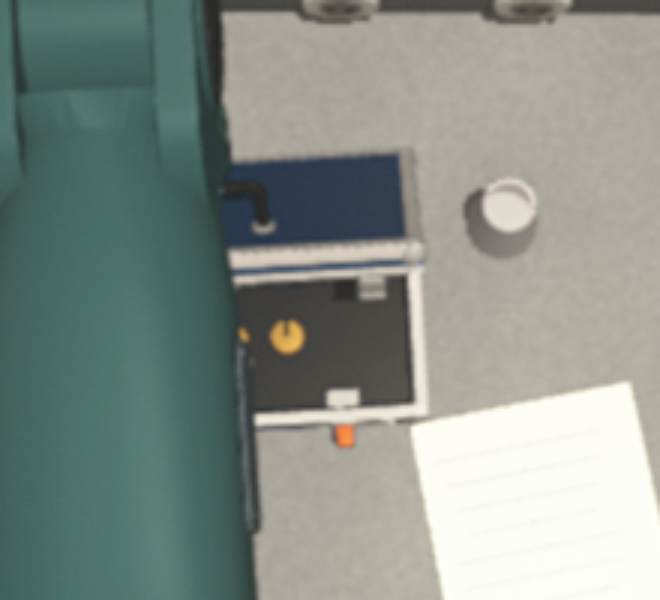

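>>> {"op": "step_arm", "data": {
  "series": [
    [[0, 0, 0], 0],
    [[0, 0, 0], 0],
    [[0, 0, 0], 0],
    [[0, 0, 0], 0],
    [[0, 0, 0], 0]
  ]
}}

```text
time_s: 19.8
position: [655.6, 120.4, 255.9]
orientation: [0.001, 0.685, 0.729, 0.001]
contact_force: [-4.9, 2.9, 9.1]
finger_gap: 7.7
```

```bash
python3 - <<'E'
from h import *
p=np.load('case.npy');p[0]+=2
for n,o in(('side',(180,140)),('top',(180,140))):
    d=get_image(n)
    for a in (50,54,57,60,64):
        t=np.radians(a);c,s=np.cos(t),np.sin(t)
        X=[[110+c*x+s*z,y,80-s*x+c*z] for x,y,z in((-220,-170,25),(-220,170,25))]
        print(n,a,((proj(d,w(p,X))-o)*3).round().tolist())
    for l in ('cup','calculator','boss_head','mass_hanger','slide'):
        print(l,[(np.round(r['point']),round(r['score'],2)) for r in spotter.look_for(n,l)[:1]])
E
```

```text
side 50 [[367.0, 127.0], [295.0, 461.0]]
side 54 [[349.0, 117.0], [272.0, 450.0]]
side 57 [[336.0, 110.0], [255.0, 442.0]]
side 60 [[322.0, 104.0], [236.0, 435.0]]
side 64 [[303.0, 97.0], [211.0, 427.0]]
cup [(array([273., 331.]), 0.23)]
calculator [(array([357., 373.]), 0.81)]
boss_head [(array([409., 294.]), 0.96)]
mass_hanger [(array([394., 256.]), 0.78)]
slide [(array([156., 330.]), 0.66)]
top 50 [[421.0, 272.0], [-15.0, 297.0]]
top 54 [[420.0, 254.0], [-18.0, 279.0]]
top 57 [[419.0, 240.0], [-20.0, 265.0]]
top 60 [[419.0, 225.0], [-22.0, 250.0]]
top 64 [[418.0, 205.0], [-25.0, 231.0]]
cup [(array([214., 347.]), 0.81)]
calculator []
boss_head [(array([212., 287.]), 0.75)]
mass_hanger [(array([211., 286.]), 0.37)]
slide [(array([272., 293.]), 0.56)]
```

```bash
python3 -c "
from bench import ctrl
print(ctrl.sign_off())"
```

```text
the job is handed in; nothing more can be done
None
```

The case is open: the lid stands at about 56° and the gripper is still holding it by the handle. I have handed the job in; no verdict came back.

- **Trying the lid:** I pulled it up gently by the handle with the catch untouched. It rose about 4 mm and stopped hard at about 26 N, so it was caught. I let it down again.
- **The catch:** I slid the orange piece about 19–20 mm towards the handle until it hit its stop at about 17 N. It was still at the open end in the later pictures.
- **Lifting:** The lid then rose freely, at about 4 N at first. I swung it along its arc and stopped at 19.8 s of the 62 s allowed.

**Last checks:**
- **Lid angle:** Lid corners in both pictures put the angle at about 56°, and the arm's position gives about 57°. The arm's height was about 4 mm more than the ideal arc at that angle, perhaps from the bar slipping in the pads or an error in the hinge position.
- **Holding force:** The arm was at rest with a steady force of about 11 N.
- **Other things on the bench:** I saw no contact with them. The cup and calculator looked unmoved in the pictures. I did not compare the others closely, and the arm hid some of them from the top camera. Some network reports in the last pictures were clearly wrong, such as the slide and cup in the side view and the boss head in the top view, so I relied on the pictures instead.

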